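# Open the jar of almonds for film night

### The arm

A 7-joint arm with a two-finger parallel gripper is mounted at the origin on the work surface. World frame = base frame: x ahead of the robot, y to its left, z up, the work surface at z = 0. Lengths are in m, angles in rad, forces in N, time in s.
With the tool pointing down it reaches from about 0.4 to 0.9 m from the base axis. Payload 5.6 kg.
Tool frame: the origin (TCP) lies midway between the tips of the shut fingers; the grasp point (between the pads) lies 19 mm behind it; z points along the fingers, y is the line along which they close (so a half turn about z gives the same grasp; the last joint's range is limited). The gripper opens to 92 mm and grips with 3 to 60 N. Pads are 20 mm wide; open, the fingers measure 128 mm over their backs; the gripper's body (75 mm by 189 mm) begins 69 mm behind the grasp point.
Start: joints at [-1.253, 0.468, -0.012, 1.603, 0.006, 1.071, -0.056], TCP at [0.23, 0.608, 0.215] pointing down, gripper open.
Joint ranges: [-2.53, 2.53], [-0.31, 2.02], [-1.57, 1.55], [0.28, 2.44], [-1.29, 4.43], [0.15, 1.84], [-2.92, 2.92]. Speed limits (rad/s): [2.57, 2.57, 3.14, 3.14, 3.14, 3.14, 3.14].

### API

Orientations are given as a 3x3 rotation matrix whose columns are the frame's x, y, z axes.
In Python, from station import env, effector, solver, viewer, workorder, search_frame, tip_of gives the robot as it stands. Calls block until the motion is done:
- env.reach(position, orientation): joint-space move of the TCP to a pose.
- env.movel(position, frame=None, rate=0.15): straight line of the TCP; frame=None keeps the orientation; rate is the mean speed in m/s.
- env.goto_joints(angles): joint-space move.
- effector.release() and effector.grasp(squeeze=None): open the fingers fully, or close them until they stop; squeeze is the grip in N (None keeps the last).
- env.pause(seconds).
- solver.inverse_kinematics(position, orientation): joint angles nearest the present ones, or None.
- env.sense(): the state.
- viewer.read_camera(name): name is "scene" or "top"; returns (picture, depth): 400x640x3 uint8, red, green, blue; 400x640 float32, m along the optical axis (not along the pixel's ray), 0 where there is no reading.
- viewer.camera_info(name): a dict with "intrinsics" (3x3 intrinsics, pixels), "eye" and "rotation" of the camera in the world. Camera axes: x right, y up, looking along -z (the intrinsics and any distortion apply to the point x, -y, -z); pixel columns grow to the right and rows downward; lengths in m; the calibration is good to about 2 mm. A picture is of the moment at which its call begins. camera_info takes no time and is no camera call.
A pose or a line that the arm cannot do raises env.PlanningError and nothing moves.
- workorder.finish_job(): hands the job in; it is judged then, once.
Trained networks look in the newest picture that a camera, given by its name, has taken for a name from the list of things; names that differ only in an ending like _2 or _b are one class to them, and where a whole thing is asked for, a point or a joint stands for the part that bears it (a point fixed in the world has none). Each returns a list of dicts, best first, with "score" (0 to 1); they miss things now and then, are a little off and sometimes report something else, mostly with a low value. They report only what shows in the picture. A call takes as long as a camera call. They do not tell look-alikes from the thing itself.
- search_frame(camera, name): "at" ([x, y, z] in m, in world coordinates, good to about 4 mm: the middle of the surface that is visible of it).
- tip_of(camera, name): "at" ([x, y, z] in m, in world coordinates, good to about 4 mm: a listed point, or the origin of a listed thing).
The state is a dict: "t": time; "joint_positions": joint angles; "joint_velocities": joint speeds; "tau": joint torques, N m; "ee_pos": TCP position; "tcp_rot": TCP orientation; "wrist_force": force on the tool from outside, world axes, zero at the start; "moment": the same for the moment, N m; "gripper_width": finger opening in m; "grasp_force": force on a finger pad.
Only numpy, scipy, OpenCV 4.12 (cv2) and the standard library are available. Lean on these libraries where they do the work, as an engineer would, in place of code of your own. Each camera call takes 0.05 s, during which the arm holds its last target. There are 200 camera calls.

### The job

The jar of almonds stands a little proud of the square socket in its wooden block: first press straight down on its lid until the jar is fully home, so that the socket braces it. Then unscrew the tight lid anticlockwise until its threads let go, stop turning there, lift it clear and finish still holding it level just above the jar's mouth, a finger's breadth or so; leave the jar seated and do not disturb the bottles, the bowl or the remote control.

Things in the scene. Friction and masses are not known exactly. Their poses are not given: they have to be found in the camera images.
- lid: Round steel screw lid on the jar, 62 mm across, 19 mm tall, 60 g, smooth upright side: grip it there from above, anywhere round, 40 to 80 N. Origin: centre of its lower edge, z up, flat top 19 mm above. Anticlockwise from above opens it: the threads let go after 48 degrees, a stop blocks it at 90, so turn 65 to 75 in one grasp. It takes 0.3 to 0.6 N m, as a seal in the mouth pushes it up (27 N).
- lid_mark (a point): Point on the lid's top edge beside a small dark bar, 30 mm from the lid's axis along its own +x, 19 mm above its origin. Screwed on, it lies straight along +x of jar_mouth. The lid does not rise while it is turned, and cannot be lifted before the threads let go. Then the seal's push comes on the gripper (some 15 to 25 N up) for the first 2 mm of lift.
- jar_mouth (a point): Centre of the jar's rim; z up, axes as the block's. Screwed on, the lid's origin is 14 mm below this point, its top 5 mm above. Rim 120 mm over the table at the start, 112 mm with the jar home. Clear glass jar of almonds: body 56 mm across, neck 44, square foot 64 x 64 x 22.5 mm. Above the foot the jar lies within the lid's outline, so fingertips may reach below the lid's edge.
- jar (a joint): How far the jar is pressed down into its socket: 0 m at the start (its square foot stands 7.5 mm above the block's top), 0.008 m when fully home (foot flush with the block's top). It slides stiffly (about 9 N of push on the lid, then it stops hard; 15 to 20 N is ample) and stays where it is left. The socket lets it neither turn nor tip.
- block: Heavy oak block 120 x 120 x 35 mm, fixed to the table, with the square socket in the middle of its top. Origin: centre of its underside. The jar stands upright on its vertical axis.
- bottle_a: Amber glass bottle, 62 mm across, 210 mm tall, standing; origin at the centre of its underside. Leave alone.
- bottle_b: Another such amber bottle, 62 mm across, 210 mm tall, standing; origin at the centre of its underside. Leave alone.
- bowl: White ceramic snack bowl, 110 mm across, 50 mm tall; origin at the centre of its underside. Leave alone.
- remote: Black remote control lying flat, 150 x 42 x 18 mm, long along its x; origin at the centre of its underside. Leave alone.
There are look-alikes about, which are no part of the job. What is meant by the lid is not pink, red or yellow, and is the smaller of those in its own colour.

How it is judged:
By the outcome, as a careful person would: the job done as asked, in the order asked, and still so for the second after the job is handed in, while the arm keeps its last pose, push and grip.
It also fails if it takes over 48 s, if anything falls off the work surface, if the arm or the gripper's body presses on something with over 40 N, if the wrist force passes 120 N, or if a joint passes its speed limit or range.

## Working session

There is one attempt and no reset: what is moved stays moved. The work goes in short steps, each a Python script; the robot and the scene stay as the last script left them, time stands still between calls to the robot, and variables do not carry over. Pictures are saved under pics/ and viewed, at most 10 in all, crops included, and the job is handed in when it is done.

```bash
ls; mkdir -p pics
python3 - <<'E'
from station import *
import cv2,numpy as np
for c in ("scene","top"):
    p,d=viewer.read_camera(c); cv2.imwrite(f"pics/{c}0.png",p[:,:,::-1]); np.save(f"pics/{c}0.npy",d)
    i=viewer.camera_info(c); print(c,i)
    for n in ("lid","lid_mark","jar_mouth","block"):
        print(n,[(np.round(r["at"],4).tolist(),round(r["score"],2)) for r in tip_of(c,n)])
s=env.sense(); print(s)
E
```

```text
pics
scene {'intrinsics': array([[404.20318864,   0.        , 317.44550387],
       [  0.        , 404.20318864, 194.68896415],
       [  0.        ,   0.        ,   1.        ]]), 'eye': array([0.98975428, 0.20344218, 0.91330251]), 'rotation': array([[-0.22304694, -0.83178393,  0.50831639],
       [ 0.97478965, -0.18714439,  0.12149944],
       [-0.00593273,  0.52260164,  0.85255635]])}
lid [([0.4761, 0.4117, 0.0003], 0.94), ([0.4758, 0.2603, 0.1037], 0.93), ([0.2984, 0.2613, -0.0038], 0.85), ([0.3878, 0.0917, 0.0013], 0.64)]
lid_mark [([0.5066, 0.2733, 0.1251], 0.96), ([0.4149, 0.0755, 0.0195], 0.93), ([0.6151, 0.2653, 0.0223], 0.83), ([0.516, 0.3969, 0.0268], 0.65), ([0.3353, 0.2412, 0.0256], 0.63)]
jar_mouth [([0.4782, 0.2588, 0.1223], 0.92)]
block [([0.4752, 0.2593, 0.0], 0.91)]
top {'intrinsics': array([[395.42623752,   0.        , 317.30519373],
       [  0.        , 395.42623752, 195.74551015],
       [  0.        ,   0.        ,   1.        ]]), 'eye': array([0.42805963, 0.05648101, 0.92831935]), 'rotation': array([[-0.01015357,  0.99107993, -0.13288141],
       [-0.99892694
[... 644 characters left out ...]
0362]), 'joint_velocities': array([ 0.00032169,  0.00050068,  0.00055475,  0.00012367,  0.00044309,
       -0.0019041 ,  0.00124331]), 'tau': array([-6.86761250e-04, -5.19972396e+01, -1.25999283e-02, -2.43840766e+01,
       -5.67181036e-02,  1.20153726e-02,  4.04785897e-05]), 'ee_pos': array([0.22950811, 0.60811377, 0.21457448]), 'tcp_rot': array([[-9.35597858e-01,  3.53067476e-01,  7.06862508e-05],
       [ 3.53067474e-01,  9.35597861e-01, -4.14521145e-05],
       [-8.07692985e-05, -1.38254935e-05, -9.99999997e-01]]), 'wrist_force': array([-0.11265484, -0.26422602,  0.65690446]), 'moment': array([0.00477245, 0.01242329, 0.05141415]), 'grasp_force': 0.0, 'gripper_width': 0.09184458141921777}
```

View pics/scene0.png

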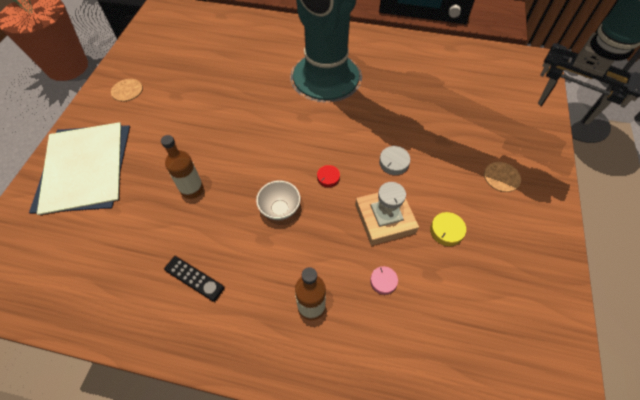

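View pics/top0.png

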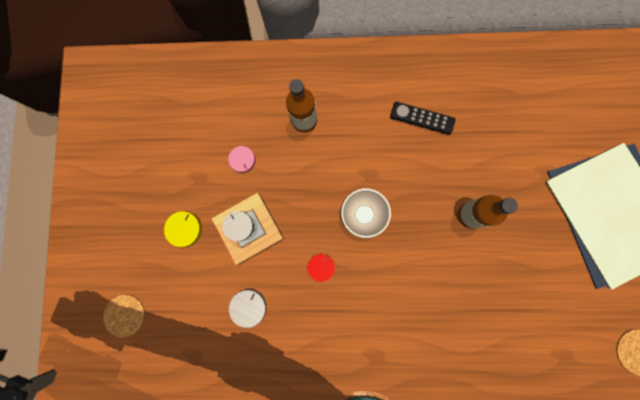

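The scene picture shows the grey lid on the jar and block at (392,195). The others lie on the table: a larger grey lid at (395,159), red (328,176), yellow (449,228) and pink (384,280). The top picture shows the same things: jar lid (238,226), grey (247,308), red (320,267), yellow (182,229), pink (241,158). The jar lid is the one meant, since it is grey, the smaller of the two greys and sits on the jar in the block. I'll measure it and confirm in a crop.

```bash
cat > h.py <<'E'
import numpy as np,cv2
from station import *
def cloud(c,d):
    i=viewer.camera_info(c);K=i["intrinsics"]
    v,u=np.mgrid[:d.shape[0],:d.shape[1]]
    P=np.stack([(u-K[0,2])/K[0,0]*d,-(v-K[1,2])/K[1,1]*d,-d],-1)
    return P@i["rotation"].T+i["eye"]
E
python3 - <<'E'
from h import *
for c in ("scene","top"):
    d=np.load(f"pics/{c}0.npy"); p=cv2.imread(f"pics/{c}0.png"); W=cloud(c,d)
    ok=d>0
    for nm,xy,zl,zh in (("jarlid",(.477,.26),.112,.14),("greylid",(.299,.261),.012,.035)):
        m=ok&(np.hypot(W[...,0]-xy[0],W[...,1]-xy[1])<.06)&(W[...,2]>zl)&(W[...,2]<zh)
        zt=np.median(W[m][:,2]); m&=abs(W[...,2]-zt)<.005
        Q=W[m]; (cc,r)=cv2.minEnclosingCircle((Q[:,:2]*1000).astype(np.float32))
        g=p.mean(2); dk=m&(g<np.median(g[m])*.6)
        print(c,nm,m.sum(),"z",zt.round(4),"mean",Q[:,:2].mean(0).round(4),"circ",np.round(cc,1),round(r,1),"area r",)
        print("  dark",dk.sum(),W[dk].mean(0).round(4) if dk.any() else None)
    # block top
    m=ok&(np.hypot(W[...,0]-.477,W[...,1]-.26)<.1)&(abs(W[...,2]-.035)<.004)
    print("block",m.sum(),cv2.minAreaRect((W[m][:,:2]*1000).astype(np.float32)))
    m=ok&(np.hypot(W[...,0]-.65,W[...,1]-0)<.2)&(abs(W[...,2])<.004); print("table z",np.median(W[m][:,2]))
    u,v=((392,200) if c=="scene" else (245,240))
    cr=p[v-50:v+50,u-50:u+50]; cv2.imwrite(f"pics/{c}c.png",cv2.resize(cr,(400,400),interpolation=2))
cv2.imwrite("pics/crop.png",np.hstack([cv2.imread("pics/scenec.png"),cv2.imread("pics/topc.png")]))
for n in ("bottle_a","bowl","remote"):
    print(n,[(np.round(r["at"],3).tolist(),round(r["score"],2)) for r in tip_of("scene",n)])
E
```

```text
scene jarlid 509 z 0.1255 mean [0.479  0.2563] circ [477.4 256.7] 31.6 area r
  dark 8 [0.5055 0.2511 0.1214]
scene greylid 591 z 0.0253 mean [0.2999 0.256 ] circ [298.1 255.2] 42.0 area r
  dark 11 [0.3333 0.255  0.0224]
block 1190 ((476.92315673828125, 256.65850830078125), (122.6866455078125, 122.01094055175781), 28.463102340698242)
table z 0.0006813891519311666
top jarlid 704 z 0.1249 mean [0.4772 0.2567] circ [477.3 257.1] 30.7 area r
  dark 7 [0.4844 0.2388 0.1227]
top greylid 1054 z 0.0251 mean [0.2978 0.2567] circ [298.2 257.2] 40.9 area r
  dark 13 [0.3185 0.2318 0.0231]
block 1693 ((477.20208740234375, 257.37774658203125), (120.25360870361328, 120.53854370117188), 29.0384578704834)
table z -0.0006356409961789655
bottle_a [([0.738, 0.128, 0.002], 0.79), ([0.506, -0.261, -0.001], 0.75)]
bowl [([0.509, -0.008, -0.004], 0.83)]
remote [([0.738, -0.15, -0.001], 0.86)]
```

View pics/crop.png

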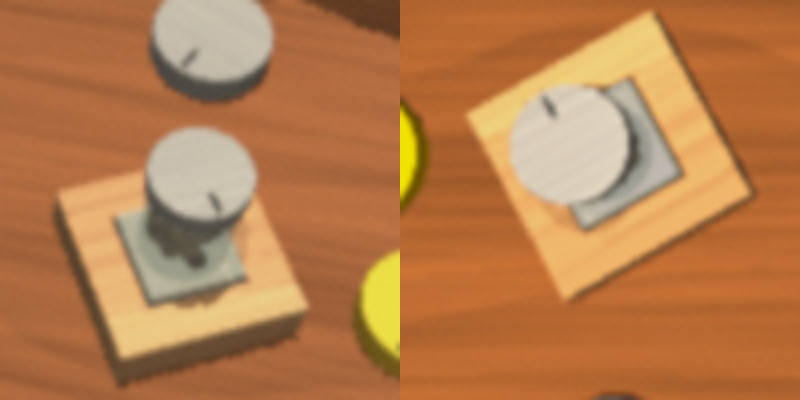

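The crop confirms a grey lid with its dark bar, sitting on the jar in the block. Its radius is about 31 mm, against about 41 mm for the loose grey one. The bar points along about 29 degrees, matching the block's axis. The jar axis is at (0.4773, 0.2570) and the lid top at 0.125, as it should be. Next I plan the yaw and approach.

```bash
cat >> h.py <<'E'
C=np.array([.4773,.2570])
def R(y): # tool down, tool y axis along world angle y
    c,s=np.cos(y),np.sin(y); return np.array([[s,c,0],[-c,s,0],[0,0,-1.]])
def st():
    s=env.sense(); return "t %.2f ee %s F %s M %s w %.4f g %.1f"%(s["t"],s["ee_pos"].round(4),s["wrist_force"].round(1),s["moment"].round(2),s["gripper_width"],s["grasp_force"])
E
python3 - <<'E'
from h import *
for y in range(-180,180,20):
    o=[]
    for a in (0,72):
        q=solver.inverse_kinematics([*C,.0885],R(np.radians(y+a)))
        o.append(None if q is None else np.round(q,2).tolist())
    print(y,o[0],o[1][-1] if o[1] else None)
E
```

```text
Traceback (most recent call last):
  File "scipy/spatial/transform/_rotation.pyx", line 1143, in scipy.spatial.transform._rotation.Rotation.from_matrix
ValueError: Non-positive determinant (left-handed or null coordinate frame) in rotation matrix 0: [[-1.2246468e-16 -1.0000000e+00  0.0000000e+00]
 [ 1.0000000e+00 -1.2246468e-16  0.0000000e+00]
 [ 0.0000000e+00  0.0000000e+00 -1.0000000e+00]].
```

```bash
sed -i 's/\[\[s,c,0\],\[-c,s,0\]/[[-s,c,0],[c,s,0]/' h.py
python3 - <<'E'
from h import *
for y in range(-180,180,20):
    o=[]
    for a in (0,72):
        q=solver.inverse_kinematics([*C,.0885],R(np.radians(y+a)))
        o.append(None if q is None else np.round(q,2).tolist())
    print(y,o[0],o[1])
E
```

```text
-180 [-0.34, 0.48, -0.27, 1.95, 0.19, 0.74, 2.42] [-1.08, 0.53, 0.67, 2.0, -0.46, 0.77, -2.02]
-160 [-0.28, 0.49, -0.35, 1.95, 0.24, 0.75, 2.73] [-1.02, 0.51, 0.6, 2.0, -0.41, 0.76, -1.72]
-140 [-1.46, 0.94, 1.34, 2.02, -1.05, 1.14, -2.08] [-0.97, 0.49, 0.52, 1.99, -0.35, 0.75, -1.42]
-120 [-1.46, 0.94, 1.34, 2.02, -1.05, 1.14, -1.73] [-0.93, 0.48, 0.47, 1.99, -0.32, 0.74, -1.11]
-100 [-1.06, 0.52, 0.64, 2.0, -0.44, 0.77, -1.9] [-0.89, 0.48, 0.42, 1.99, -0.28, 0.73, -0.79]
-80 [-1.0, 0.5, 0.56, 1.99, -0.38, 0.75, -1.6] [-0.86, 0.47, 0.38, 1.99, -0.26, 0.73, -0.47]
-60 [-0.95, 0.49, 0.5, 1.99, -0.34, 0.74, -1.3] [-0.8, 0.46, 0.31, 1.98, -0.21, 0.73, -0.16]
-40 [-0.91, 0.48, 0.45, 1.99, -0.3, 0.74, -0.98] [-0.75, 0.46, 0.24, 1.98, -0.16, 0.72, 0.15]
-20 [-0.88, 0.48, 0.41, 1.99, -0.27, 0.73, -0.66] [-0.69, 0.46, 0.17, 1.97, -0.12, 0.72, 0.46]
0 [-0.84, 0.47, 0.35, 1.98, -0.24, 0.73, -0.34] [-0.64, 0.46, 0.11, 1.97, -0.07, 0.72, 0.76]
20 [-0.78, 0.46, 0.28, 1.98, -0.19, 0.72, -0.04] [-0.59, 0.46, 0.04, 1.97, -0.03, 0.72, 1.07]
40 [-0.73, 0.46, 0.21, 1.98, -0.14, 0.72, 0.27] [-0.53, 0.46, -0.03, 1.96, 0.02, 0.72, 1.38]
60 [-0.67, 0.46, 0.15, 1.97, -0.1, 0.72, 0.58] [-0.47, 0.46, -0.1, 1.96, 0.07, 0.72, 1.69]
80 [-0.62, 0.45, 0.08, 1.97, -0.05, 0.72, 0.89] [-0.41, 0.47, -0.17, 1.96, 0.12, 0.73, 1.99]
100 [-0.57, 0.46, 0.01, 1.97, -0.01, 0.72, 1.2] [-0.36, 0.47, -0.24, 1.95, 0.16, 0.73, 2.3]
120 [-0.51, 0.46, -0.05, 1.96, 0.04, 0.72, 1.51] [-0.3, 0.48, -0.32, 1.95, 0.22, 0.74, 2.61]
140 [-0.45, 0.46, -0.13, 1.96, 0.09, 0.73, 1.81] [-0.24, 0.5, -0.39, 1.94, 0.27, 0.75, 2.91]
160 [-0.39, 0.47, -0.2, 1.95, 0.14, 0.73, 2.12] [-1.46, 0.94, 1.34, 2.02, -1.05, 1.14, -1.87]
```

Run:
```python
from h import *
Ro=R(np.radians(20))
effector.grasp(10)
env.reach([*C,.18],Ro); print(st())
env.movel([*C,.130],Ro,rate=.08); print(st())
f0=env.sense()["wrist_force"][2]
z=.126
while z>.108:
    env.movel([*C,z],Ro,rate=.02); s=env.sense(); f=s["wrist_force"][2]-f0
    print(round(z,4),s["ee_pos"].round(4),f.round(1),round(s["t"],2))
    if f>16 and s["ee_pos"][2]<.1195: break
    if f>25: break
    z-=.001
```

```text
t 3.58 ee [0.4767 0.2589 0.18  ] F [0.5 1.5 0.6] M [-0.08  0.09  0.01] w 0.0001 g 0.0
t 4.35 ee [0.4776 0.2571 0.1302] F [0.1 1.2 0.6] M [-0.08  0.04 -0.  ] w 0.0002 g 0.0
0.126 [0.4773 0.257  0.1261] -0.4 4.7
0.125 [0.4775 0.2571 0.1254] 3.2 4.95
0.124 [0.4775 0.2572 0.1246] 6.2 5.2
0.123 [0.4775 0.2571 0.1237] 5.5 5.45
0.122 [0.4775 0.2572 0.1227] 5.7 5.7
0.121 [0.4775 0.2571 0.1217] 5.9 5.95
0.12 [0.4775 0.2571 0.1207] 6.1 6.2
0.119 [0.4775 0.2571 0.1197] 7.2 6.45
0.118 [0.4775 0.2571 0.1187] 6.3 6.7
0.117 [0.4775 0.2572 0.1177] 6.5 6.95
0.116 [0.4776 0.2572 0.1175] 13.4 7.2
0.115 [0.4776 0.2572 0.1174] 20.0 7.45
```

The jar slid from 0.1254 to 0.1174 (8 mm) and then stopped hard at 20 N, so it is home. Now I grip the lid.

Run:
```python
from h import *
Ro=R(np.radians(20))
env.movel([*C,.150],Ro,rate=.08)
effector.release(); print(st())
env.movel([*C,.0885],Ro,rate=.06); print(st())
effector.grasp(60); env.pause(.2); print(st(), env.sense()["joint_positions"].round(3))
```

```text
t 9.42 ee [0.4773 0.257  0.15  ] F [ 0.9 -0.4  0.1] M [-0.12  0.01 -0.03] w 0.0918 g 0.0
t 10.59 ee [0.4776 0.2572 0.0889] F [ 0.4 -0.1 -0.1] M [-0.1  -0.02  0.01] w 0.0919 g 0.0
t 11.37 ee [0.4779 0.2573 0.0887] F [ 3.2  1.4 -2. ] M [ 0.26 -0.61  0.17] w 0.0607 g 60.0 [-0.777  0.462  0.276  1.979 -0.185  0.723 -0.04 ]
```

Run:
```python
from h import *
s=env.sense(); q=s["joint_positions"].copy(); R0=s["tcp_rot"]
def yaw(): 
    D=env.sense()["tcp_rot"]@R0.T; return np.degrees(np.arctan2(D[1,0],D[0,0]))
for a in (10,20,30,40,50,60,70):
    g=q.copy(); g[6]+=np.radians(a); env.goto_joints(g); print(a,round(yaw(),1),st())
for c in ("scene","top"):
    p,d=viewer.read_camera(c); cv2.imwrite(f"pics/{c}1.png",p[:,:,::-1])
    u,v=((392,200) if c=="scene" else (245,230))
    cv2.imwrite(f"pics/{c}c.png",cv2.resize(p[v-50:v+50,u-50:u+50,::-1],(400,400),interpolation=2))
    print([(np.round(r["at"],4).tolist(),round(r["score"],2)) for r in tip_of(c,"lid_mark")])
cv2.imwrite("pics/crop1.png",np.hstack([cv2.imread("pics/scenec.png"),cv2.imread("pics/topc.png")]))
```

```text
10 9.9 t 11.66 ee [0.4779 0.2572 0.0887] F [ 1.4 -0.2 -0.5] M [-0.01 -0.37  0.61] w 0.0610 g 60.0
20 19.8 t 11.95 ee [0.4778 0.2572 0.0887] F [ 2.3  0.5 -0. ] M [-0.06 -0.26  0.58] w 0.0609 g 60.0
30 29.7 t 12.24 ee [0.4778 0.2571 0.0887] F [0.9 0.4 1. ] M [-0.08 -0.17  0.5 ] w 0.0608 g 60.0
40 39.7 t 12.53 ee [0.4778 0.2572 0.0889] F [ 0.  -0.2  2.9] M [-0.28  0.02  0.39] w 0.0606 g 60.0
50 49.7 t 12.82 ee [0.4782 0.2574 0.0904] F [-2.7 -2.3 15.2] M [-0.52  0.72  0.12] w 0.0608 g 60.0
60 59.7 t 13.12 ee [0.4788 0.2578 0.0904] F [-1.3 -1.4 13.3] M [-0.31  0.4   0.12] w 0.0607 g 60.0
70 69.7 t 13.41 ee [0.479  0.2581 0.0904] F [-1.1 -1.  12.9] M [-0.17  0.18  0.07] w 0.0609 g 60.0
[([0.4723, 0.2869, 0.1198], 0.94), ([0.6141, 0.2664, 0.0234], 0.7), ([0.4143, 0.0772, 0.0181], 0.68), ([0.5144, 0.3971, 0.0259], 0.64)]
[([0.3384, 0.2413, 0.021], 0.88), ([0.6232, 0.2688, 0.0185], 0.85)]
```

View pics/crop1.png

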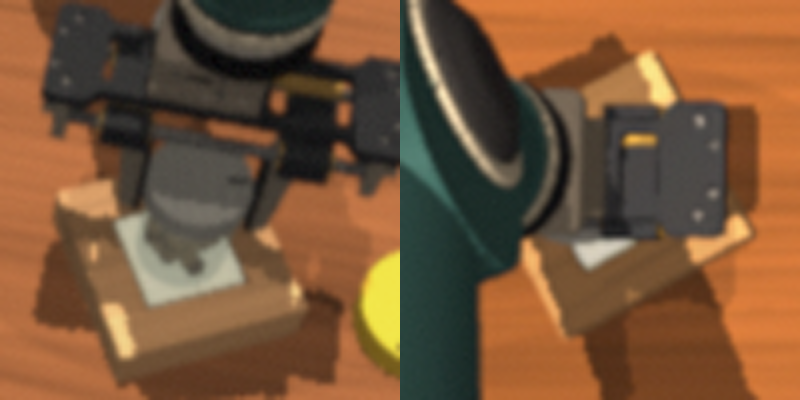

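The scene crop shows the mark bar at about (240,180) px. The network puts it at 100 degrees, against 29 at the start, so the lid turned about 70 degrees. The moment has dropped and the seal is pushing up, so the threads have let go. I lift now.

Run:
```python
from h import *
Ro=R(np.radians(90)); xy=env.sense()["ee_pos"][:2]; xy=np.array([.4778,.2573])
for z,r in ((.093,.01),(.097,.015),(.1175,.03)):
    env.movel([*xy,z],Ro,rate=r); print(st())
env.pause(.5); s=env.sense(); print(st(),s["tcp_rot"].round(4).tolist())
p,d=viewer.read_camera("scene"); u,v=392,200
cv2.imwrite("pics/crop2.png",cv2.resize(p[v-50:v+50,u-50:u+50,::-1],(600,600),interpolation=2))
for n in ("lid","lid_mark","jar_mouth"): print(n,[(np.round(r["at"],4).tolist(),round(r["score"],2)) for r in tip_of("scene",n)])
W=cloud("scene",d); m=(d>0)&(np.hypot(W[...,0]-.4778,W[...,1]-.257)<.02)&(abs(W[...,2]-.146)<.008)
Q=W[m]; A=np.c_[Q[:,:2]-[.4778,.257],np.ones(len(Q))]; print("plane",len(Q),np.linalg.lstsq(A,Q[:,2],rcond=None)[0].round(4))
```

```text
t 14.18 ee [0.4775 0.2572 0.0927] F [ 0.5 -0.6  0.6] M [ 0.02 -0.08 -0.  ] w 0.0607 g 60.0
t 14.60 ee [0.4778 0.2573 0.0971] F [ 0.7  0.2 -0.7] M [-0.01  0.03 -0.03] w 0.0610 g 60.0
t 15.43 ee [0.4777 0.2573 0.1174] F [-0.3  0.6 -0.7] M [ 0.    0.06 -0.03] w 0.0610 g 60.0
t 15.93 ee [0.4778 0.2573 0.1175] F [0.1 0.5 0.2] M [-0.01  0.01 -0.03] w 0.0610 g 60.0 [[-1.0, -0.0, -0.0001], [-0.0, 1.0, -0.0], [0.0001, -0.0, -1.0]]
lid [([0.4769, 0.2595, 0.1279], 0.84), ([0.4727, 0.4079, 0.0013], 0.81), ([0.388, 0.0905, -0.0024], 0.71), ([0.6434, 0.2772, 0.0003], 0.63), ([0.296, 0.2622, -0.0049], 0.41)]
lid_mark [([0.4697, 0.2884, 0.1437], 0.91), ([0.5145, 0.3912, 0.0241], 0.87), ([0.4189, 0.0782, 0.0168], 0.82), ([0.6162, 0.266, 0.0245], 0.68), ([0.3343, 0.243, 0.027], 0.59)]
jar_mouth [([0.4815, 0.2565, 0.107], 0.68)]
plane 212 [0.0103 0.0122 0.1464]
```

View pics/crop2.png

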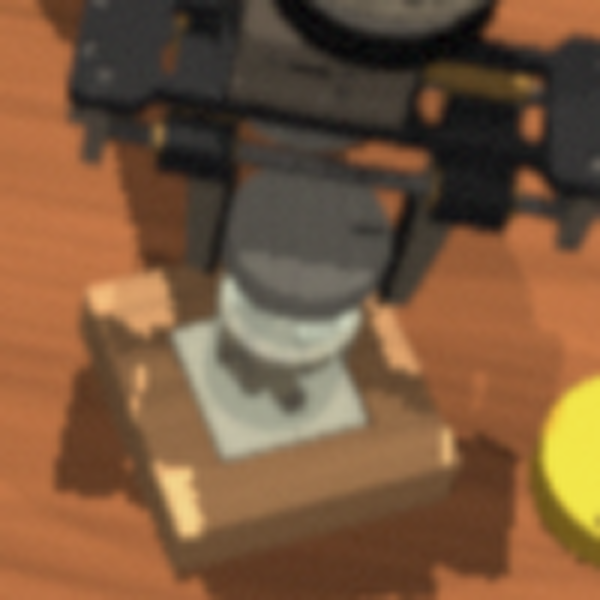

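The crop shows the lid held level (about 1 degree of tilt) at (310,230), with clear glass below it at (290,310) and the jar's foot flush in the block. The gap above the rim is about 15 mm, so I hand in.

```bash
python3 -c "
from station import *
print(workorder.finish_job())"
```

```text
the job is handed in; nothing more can be done
None
```

I pressed the jar home (8 mm, then a hard stop at 20 N), unscrewed the lid about 70° and lifted it clear. The job is handed in with the lid held level about 15 mm above the mouth and the jar still seated; the hand-in returned no verdict.

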